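# Swap pigment jars and hold the mixer at speed three

### The job

On the painter's desk the blue jar stands in the green pigment mixer and the red jar on the wooden stand: swap them, so that the red jar sits upright, fully down in the mixer's cup and the blue one in the stand's well (you may park a jar on the cork coaster). Then, with the fingertips, press the black spring-return lever on the mixer's front down past the first two clicks to the third, level with the red marks, and finish while still holding it down there; it springs back if let go. Do not press the lever before the red jar is in the mixer, and leave the other things on the desk alone.

Things in the scene. Friction and masses are not known exactly. Their poses are not given: they have to be found in the camera images.
- mixer: green pigment mixer, fixed to the desk, 150 mm (its x) x 140 mm (its y) x 90 mm tall; origin at the centre of its underside; its front, with the lever, faces its own -x; jar cup on top
- mixer_cup (a point): centre of the inner floor of the steel jar cup on top of the mixer, 94 mm above the desk and 30 mm from the mixer's origin along its +x; the jar's underside rests here. The well is a round funnel-shaped socket, 64 mm inner diameter at its floor and 74 mm at its rim, the rim 10 mm above the floor and 82 mm outer diameter.
- lever (a joint): travel of the lever in m, straight down: 0 = up at rest; clicks (detents) at 0.012 (white marks), 0.024 (yellow) and third position 0.036 (red), counts above 0.033; hard stop at 0.038. Return force about 5 N at the top, 9 N at the third; some 3 N more before and less after the ridges at 0.006, 0.018, 0.030. It always springs back when let go.
- pad_top (a point): centre of the top face of the lever's black finger pad, where to press: 80 mm above the desk at rest, 44 mm at the third position, 100 mm from the mixer's origin along its -x. The pad is flat, 36 mm (x) x 56 mm (y) x 8 mm thick, axes as the mixer's; it juts 43 mm out from the front with a 7 mm gap between pad and front
- stand: dark wooden jar stand, fixed to the desk, 100 x 100 mm block with a round well on top, rim 26 mm above the desk; origin at the centre of its underside
- stand_floor (a point): centre of the inner floor of the stand's well, 16 mm above the desk; a jar's underside rests here. The well is a round funnel-shaped socket, 64 mm inner diameter at its floor and 74 mm at its rim, the rim 10 mm above the floor and 82 mm outer diameter.
- coaster_top (a point): centre of the top of the flat round cork coaster, 90 mm diameter, top 5 mm above the desk, fixed, empty at the start: room to park a jar
- red_jar: porcelain pigment jar, loose, 0.18 to 0.33 kg: body 54 mm diameter up to 55 mm height, shoulder to 62 mm, cap 46 mm diameter up to 80 mm; coloured band 14 to 44 mm up; grip it on the body; origin at the centre of its underside, z up; red band and red cap; starts in the stand
- blue_jar: porcelain pigment jar, loose, 0.18 to 0.33 kg: body 54 mm diameter up to 55 mm height, shoulder to 62 mm, cap 46 mm diameter up to 80 mm; coloured band 14 to 44 mm up; grip it on the body; origin at the centre of its underside, z up; blue band and blue cap; starts in the mixer's cup
- green_jar: bystander: a third, green-banded and green-capped jar, same shape as the red one, loose; origin at the centre of its underside
- tin: bystander: square yellow tin with brass lid, 52 x 52 x 80 mm, loose; origin at the centre of its underside
- apple: bystander: yellow apple, 76 mm wide, 66 mm tall, loose; origin at the centre of its underside
- seal: bystander: white marble seal, 30 x 30 mm, 71 mm tall, loose; origin at the centre of its underside

How it is judged:
On the way, in this order (a step that is already met when the one before it is completed fails the run):
1. the red jar is seated in the mixer's cup and the blue one in the stand's well, both let go, the lever still up (horizontal distance between red_jar and mixer_cup below 0.008 m and z of red_jar in the frame of mixer_cup between -0.004 and 0.004 m and angle between each of red_jar, blue_jar's own z axis and vertical below 0.12 rad and horizontal distance between blue_jar and stand_floor below 0.008 m and z of blue_jar in the frame of stand_floor between -0.004 and 0.004 m and contact force between the fingers and red_jar below 0.2 N and contact force between the fingers and blue_jar below 0.2 N and value of joint lever below 0.005 m), for 0.2 s.
2. the lever is pressed by the fingers down to the third position (value of joint lever above 0.033 m and contact force between the fingers and lever above 1.5 N), for 0.3 s.
At the end, for the whole second after the job is handed in: Fingers hold the lever at the third position (joint over 0.033 m, over 1.5 N on the pad); red jar seated upright in the cup, blue jar in the stand (each within 8 mm of centre, 4 mm of floor height, tilt under 0.12 rad), fingers off both jars (all of step 2 and horizontal distance between red_jar and mixer_cup below 0.008 m and z of red_jar in the frame of mixer_cup between -0.004 and 0.004 m and angle between each of red_jar, blue_jar's own z axis and vertical below 0.12 rad and horizontal distance between blue_jar and stand_floor below 0.008 m and z of blue_jar in the frame of stand_floor between -0.004 and 0.004 m and contact force between the fingers and red_jar below 0.2 N and contact force between the fingers and blue_jar below 0.2 N); the arm keeps its last pose, push and grip.
It fails at once if the lever is pressed while the red jar is not in the mixer (value of joint lever above 0.008 m and (horizontal distance between red_jar and mixer_cup above 0.02 m or z of red_jar in the frame of mixer_cup above 0.02 m)).
It fails at once if another thing on the desk is moved (more than 25 mm) or tipped (distance of any of green_jar, tin, apple, seal from where it was at the start of the episode above 0.025 m or angle between any of green_jar, tin, apple, seal's own z axis and vertical above 0.4 rad).
It also fails if it takes over 70 s, if anything falls off the work surface, if the arm or the gripper's body presses on something with over 40 N, if the wrist force passes 120 N, or if a joint passes its speed limit or range.

### The arm

A 6-joint arm with a two-finger parallel gripper is mounted at the origin on the work surface. World frame = base frame: x ahead of the robot, y to its left, z up, the work surface at z = 0. Lengths are in m, angles in rad, forces in N, time in s.
With the tool pointing down it reaches from about 0.325 to 0.9 m from the base axis. Payload 3.5 kg.
Tool frame: the origin (TCP) lies midway between the tips of the shut fingers; the grasp point (between the pads) lies 19 mm behind it; z points along the fingers, y is the line along which they close (so a half turn about z gives the same grasp; the last joint's range is limited). The gripper opens to 85 mm and grips with 20 to 120 N. Pads are 22 mm wide; open, the fingers measure 114 mm over their backs; the gripper's body (76 mm by 85 mm) begins 54 mm behind the grasp point. The pads swing forward as they close: fully open they stand 13 mm farther back than shut.
Start: joints at [-1.223, 0.276, -0.026, 1.268, 0, 1.467], TCP at [0.272, -0.563, 0.231] pointing down, gripper open.
Joint ranges: [-3.12, 3.12], [-0.85, 1.88], [-1.08, 1.24], [-1.95, 2.15], [-1.57, 1.53], [-3.14, 3.14]. Speed limits (rad/s): [2.57, 2.57, 3.14, 3.14, 3.14, 3.14].

### API

Orientations are given as [roll, pitch, yaw] about the fixed x, y, z axes, in that order (R = Rz(yaw) Ry(pitch) Rx(roll)).
In Python, from workcell import env gives the robot as it stands.
- The arm moves only by the shell command python3 -m pendant 'ROWS' [FORCE]. ROWS is JSON, a list of rows, each an object of numbers: "x", "y", "z": the shift along the tool's x, y, z in mm; "roll": the turn about the tool's z in rad; "grip": the finger opening in mm, from 0 to 85.4. A call has exactly 8 rows; each row is the pose to reach, as a shift and turn from the pose commanded when the call began, along the tool's axes at that moment; what a row does not reach only later rows make up. A row lasts 1/8 s, in which the tool goes at most 62.5 mm and 10.7 degrees, less where a joint would pass 70% of its speed; a pose out of reach is approached as far as the arm can. A call with a gripper value outside its range is refused whole. The fingers move at their own pace and stop on an object; FORCE is the grip in N (left out, the last holds). Time passes only in rows, so rows that repeat a pose let the fingers close, or fill a call up. It gives the time, the measured TCP pose, the force, the opening and the grip force at its end, in the units of the state.
- env.sense(): the state, without advancing time (a new reading comes with each control period).
- env.grab_frame(name): name is "scene" or "side" or "wrist"; returns a dict with "color" (384x512x3 uint8, red, green, blue), "fovy" (degrees; the focal length in pixels is half the picture's height over the tangent of half this angle, whatever the lens; pixels are square), "cx", "cy" (the principal point, pixels), "k1" (the pictures are not rectified: a ray, as slopes to the right and down, at radius r is drawn at 1 + k1 r^2 times it, then the intrinsics apply), "xyz" and "rotation" of the camera in the world. Camera axes: x right, y down, z forward; pixel columns grow to the right and rows downward; lengths in m; the calibration is good to about 2 mm. A picture is of the moment at which its call begins. There is no depth.
- env.close_job(): hands the job in; it is judged then, once.
Trained networks look in a picture, given as the dict that the camera call returned (one of the last four; its "shot" number tells which), for a name from the list of things; names that differ only in an ending like _2 or _b are one class to them, and where a whole thing is asked for, a point or a joint stands for the part that bears it (a point fixed in the world has none). Each returns a list of dicts, best first, with "conf" (0 to 1); they miss things now and then, are a little off and sometimes report something else, mostly with a low value. They report only what shows in the picture. A call takes as long as a camera call.
- env.recognise(target, picture): "point" ([row, column] in pixels, amid what is visible of it).
The state is a dict: "clock": time; "joints": joint angles; "joint_vel": joint speeds; "effort": joint torques, N m; "position": TCP position; "orientation": TCP orientation; "force": force on the tool from outside, world axes, zero at the start; "torque": the same for the moment, N m; "opening": finger opening in m; "grasp_force": force on a finger pad.
Only numpy, scipy, OpenCV 4.12 (cv2) and the standard library are available. Lean on these libraries where they do the work, as an engineer would, in place of code of your own. Each camera call takes 0.05 s, during which the arm holds its last target. There are 200 camera calls.

## Working session

There is one attempt and no reset: what is moved stays moved. The work goes in short steps, Python scripts to look and compute and a shell command to move; the robot and the scene stay as the last step left them, time stands still between calls to the robot, and variables do not carry over. Pictures are saved under pics/ and viewed, at most 13 in all, crops included, and the job is handed in when it is done.

```bash
mkdir -p pics; cat > h.py <<'E'
import numpy as np, cv2
from workcell import env
from scipy.spatial.transform import Rotation as R
def K(p):
    f=p["color"].shape[0]/2/np.tan(np.radians(p["fovy"])/2)
    return f
def ray(p,rc):
    f=K(p); d=np.array([(rc[1]-p["cx"])/f,(rc[0]-p["cy"])/f]); u=d.copy()
    for _ in range(20): u=d/(1+p["k1"]*(u@u))
    v=np.array(p["rotation"]).reshape(3,3)@np.array([u[0],u[1],1.]); return np.array(p["xyz"]),v/np.linalg.norm(v)
def proj(p,X):
    c=np.array(p["rotation"]).reshape(3,3).T@(np.asarray(X,float)-np.array(p["xyz"])); u=c[:2]/c[2]; u=u*(1+p["k1"]*(u@u))
    return np.array([p["cy"]+K(p)*u[1],p["cx"]+K(p)*u[0]])
def at_z(p,rc,z):
    o,v=ray(p,rc); return o+v*(z-o[2])/v[2]
def tri(obs):
    A=0;b=0
    for p,rc in obs:
        o,v=ray(p,rc);M=np.eye(3)-np.outer(v,v);A=A+M;b=b+M@o
    X=np.linalg.solve(A,b); return X,[round(float(np.linalg.norm(proj(p,X)-rc)),1) for p,rc in obs]
def save(p,n): cv2.imwrite("pics/"+n,p["color"][:,:,::-1])
E
python3 - <<'E'
from h import *
np.set_printoptions(precision=3,suppress=True)
ps={n:env.grab_frame(n) for n in("scene","side","wrist")}
for n,p in ps.items(): print(n,p["xyz"],p["fovy"],p["k1"],p["cx"],p["cy"])
cv2.imwrite("pics/a.png",np.vstack([cv2.resize(np.hstack([ps["scene"]["color"],ps["side"]["color"]]),(800,300))])[:,:,::-1])
save(ps["scene"],"sc.png");save(ps["side"],"si.png")
for t in["mixer","mixer_cup","lever","pad_top","stand","stand_floor","coaster_top","red_jar","blue_jar","green_jar","tin","apple","seal"]:
    o=[]
    for n,p in ps.items():
        r=env.recognise(t,p); print(t,n,[(np.round(x["point"]),round(x["conf"],2)) for x in r[:2]])
        if r and r[0]["conf"]>.4 and n!="wrist": o.append((p,np.array(r[0]["point"])))
    if len(o)>1: print("   ",*tri(o))
s=env.sense();print(s)
E
```

```text
scene [ 1.315 -0.223  1.248] 42.94955814750534 0.011014492902528905 256.31066406876164 196.2773707037668
side [0.511 0.746 0.954] 50.63496296538433 -0.03016248590524062 257.2552299560825 191.0305616757368
wrist [ 0.339 -0.53   0.373] 62.79871869998035 -0.03689504593546792 254.99388404130326 186.96877438818342
mixer scene [(array([219., 189.]), 0.6)]
mixer side [(array([158., 272.]), 0.71)]
mixer wrist []Traceback (most recent call last):
  File "<stdin>", line 12, in <module>
  File "h.py", line 19, in tri
    o,v=ray(p,rc);M=np.eye(3)-np.outer(v,v);A=A+M;b=b+M@o
        ~~~^^^^^^
  File "h.py", line 10, in ray
    v=np.array(p["rotation"]).reshape(3,3)@np.array([u[0],u[1],1.]); return np.array(p["xyz"]),v/np.linalg.norm(v)
      ~~~~~~~~~~~~~~~~~~~~~~~~~~~~~~~^^^^^
ValueError: cannot reshape array of size 3 into shape (3,3)
```

```bash
sed -i 's/np.array(p\["rotation"\]).reshape(3,3)/R.from_euler("xyz",p["rotation"]).as_matrix()/' h.py
python3 - <<'E'
from h import *
np.set_printoptions(precision=3,suppress=True)
ps={n:env.grab_frame(n) for n in("scene","side","wrist")}
save(ps["scene"],"sc.png");save(ps["side"],"si.png")
for t in["mixer","mixer_cup","lever","pad_top","stand","stand_floor","coaster_top","red_jar","blue_jar","green_jar","tin","apple","seal"]:
    o=[]
    for n,p in ps.items():
        r=env.recognise(t,p); print(t,n,[(np.round(x["point"]),round(x["conf"],2)) for x in r[:2]])
        if r and r[0]["conf"]>.4 and n!="wrist": o.append((p,np.array(r[0]["point"])))
    if len(o)>1: print("   ",*tri(o))
s=env.sense();print(s)
E
```

```text
mixer scene [(array([220., 189.]), 0.79)]
mixer side [(array([157., 272.]), 0.64), (array([154., 304.]), 0.56)]
mixer wrist []
    [ 0.564 -0.177  0.024] [0.4, 0.3]
mixer_cup scene [(array([217., 187.]), 0.97)]
mixer_cup side [(array([158., 276.]), 0.64)]
mixer_cup wrist []
    [ 0.553 -0.18   0.018] [1.0, 0.9]
lever scene [(array([182., 185.]), 0.62)]
lever side [(array([153., 302.]), 0.66), (array([343., 288.]), 0.22)]
lever wrist []
    [ 0.473 -0.156  0.077] [1.1, 1.1]
pad_top scene [(array([181., 185.]), 0.6), (array([253., 266.]), 0.48)]
pad_top side [(array([150., 303.]), 0.66), (array([267., 249.]), 0.52)]
pad_top wrist []
    [ 0.471 -0.157  0.084] [0.1, 0.1]
stand scene []
stand side [(array([264., 249.]), 0.87)]
stand wrist []
stand_floor scene [(array([204., 308.]), 0.58)]
stand_floor side [(array([264., 248.]), 0.72), (array([345., 287.]), 0.46)]
stand_floor wrist []
    [ 0.597  0.188 -0.032] [0.1, 0.1]
coaster_top scene [(array([183., 233.]), 0.8)]
coaster_top side [(array([204., 295.]), 0.87)]
coaster_top wrist []
    [ 0.476 -0.011  0.008] [1.9, 1.9]
red_jar scene [(
[... 701 characters left out ...]
1.]), 0.35)]
apple wrist []
    [0.474 0.42  0.036] [0.1, 0.1]
seal scene [(array([196., 395.]), 0.57), (array([202., 307.]), 0.23)]
seal side [(array([334., 194.]), 0.8), (array([344., 287.]), 0.3)]
seal wrist []
    [0.692 0.421 0.032] [0.5, 0.6]
{'clock': 2.4, 'joints': array([-1.223,  0.276, -0.026,  1.268, -0.   ,  1.467]), 'joint_vel': array([ 0.001,  0.   , -0.002,  0.002,  0.   , -0.001]), 'effort': array([ -0.   , -44.548,  29.555,   0.001,  -0.   ,  -0.   ]), 'position': array([ 0.272, -0.563,  0.231]), 'orientation': array([3.142, 0.   , 0.451]), 'force': array([-0.003, -0.196,  0.609]), 'torque': array([-0.052,  0.016, -0.044]), 'grasp_force': 0.0, 'opening': 0.08538841266030499}
```

View pics/sc.png

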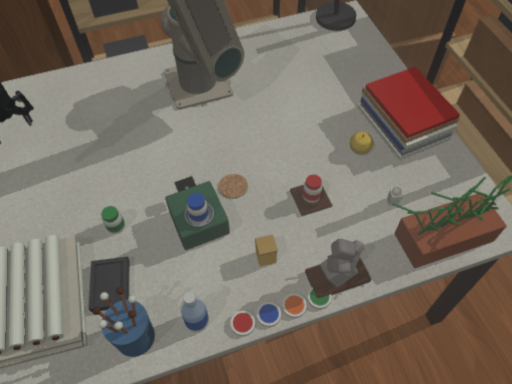

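View pics/si.png

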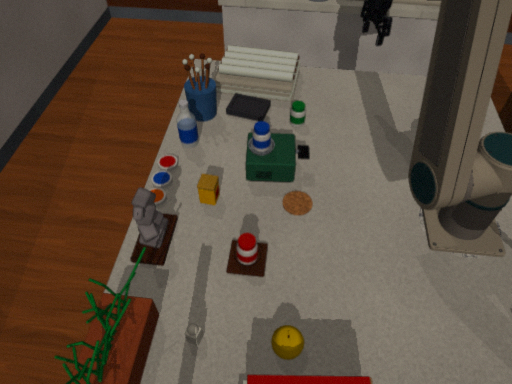

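```bash
cat >> h.py <<'E'
def togo(x,y,z,yaw=None):
    s=env.sense(); M=R.from_euler("xyz",s["orientation"]); d=M.inv().apply(np.array([x,y,z])-s["position"])*1000
    r=None
    if yaw is not None: r=round((M.inv()*R.from_euler("xyz",[np.pi,0,yaw])).as_rotvec()[2],3)
    print("shift mm",np.round(d,1),"roll",r,"yaw now",round(s["orientation"][2],3),"pos",np.round(s["position"],4),"t",s["clock"],"F",np.round(s["force"],1))
E
python3 -c "
from h import *
togo(.50,-.20,.33,0.0)"
```

```text
shift mm [ 362.9 -227.1  -98.7] roll 0.451 yaw now 0.451 pos [ 0.2723 -0.5626  0.2313] t 2.4 F [-0.  -0.2  0.6]
```

```bash
python3 -m pendant '[{"x":0,"y":0,"z":-60},{"x":50,"y":-31,"z":-99,"roll":0.07},{"x":100,"y":-62,"z":-99,"roll":0.15},{"x":150,"y":-94,"z":-99,"roll":0.22},{"x":205,"y":-128,"z":-99,"roll":0.3},{"x":258,"y":-161,"z":-99,"roll":0.37},{"x":310,"y":-194,"z":-99,"roll":0.45},{"x":363,"y":-227,"z":-99,"roll":0.45}]'
python3 - <<'E'
from h import *
np.set_printoptions(precision=3,suppress=True)
p=env.grab_frame("wrist"); save(p,"w1.png"); print(p["xyz"],p["rotation"])
for t in["blue_jar","mixer_cup","pad_top","mixer","coaster_top"]:
    print(t,[(np.round(x["point"]),round(x["conf"],2)) for x in env.recognise(t,p)[:2]])
togo(.5,-.2,.33,0)
E
```

```text
[ 0.339 -0.53   0.374] [ 2.849 -0.    -1.121]
blue_jar []
mixer_cup []
pad_top []
mixer []
coaster_top []
shift mm [ 362.9 -227.1  -98.7] roll 0.451 yaw now 0.451 pos [ 0.272 -0.562  0.231] t 2.7 F [-0.1 -0.1 -0.9]invalid input
```

View pics/w1.png

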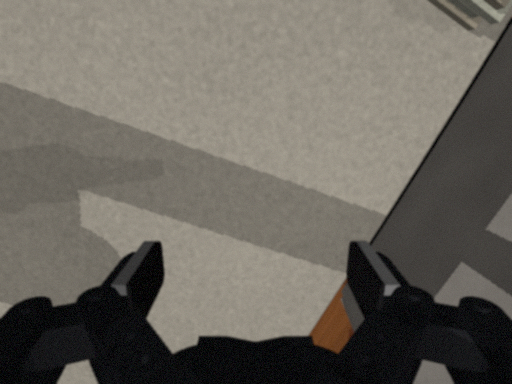

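The arm has not moved: the picture shows only desk, the desk's right edge and the open fingers at the bottom. I suspect every row needs all five values.

```bash
python3 -m pendant '[{"x":0,"y":0,"z":-60,"roll":0,"grip":85},{"x":50,"y":-31,"z":-99,"roll":0.07,"grip":85},{"x":100,"y":-62,"z":-99,"roll":0.15,"grip":85},{"x":150,"y":-94,"z":-99,"roll":0.22,"grip":85},{"x":205,"y":-128,"z":-99,"roll":0.3,"grip":85},{"x":258,"y":-161,"z":-99,"roll":0.37,"grip":85},{"x":310,"y":-194,"z":-99,"roll":0.45,"grip":85},{"x":363,"y":-227,"z":-99,"roll":0.45,"grip":85}]'
python3 - <<'E'
from h import *
np.set_printoptions(precision=3,suppress=True)
p=env.grab_frame("wrist"); save(p,"w2.png"); print(p["xyz"],p["rotation"])
for t in["blue_jar","mixer_cup","pad_top","mixer","coaster_top"]:
    print(t,[(np.round(x["point"]),round(x["conf"],2)) for x in env.recognise(t,p)[:2]])
togo(.5,-.2,.33,0)
E
```

```text
clock: 3.7
position: [0.5004, -0.1993, 0.3306]
orientation: [3.141, -0.001, 0.0]
force: [0.7, -1.0, 0.6]
opening: 0.0852
grasp_force: 0.0
[ 0.575 -0.199  0.473] [ 2.85  -0.001 -1.571]
blue_jar [(array([ 67., 211.]), 0.73)]
mixer_cup [(array([106., 223.]), 0.79)]
pad_top [(array([176., 225.]), 0.86)]
mixer [(array([109., 223.]), 0.81)]
coaster_top [(array([161., 136.]), 0.62)]
shift mm [ 0.9 -1.8  0.3] roll 0.0 yaw now 0.0 pos [ 0.499 -0.202  0.33 ] t 4.0 F [ 0.2 -0.8  0.2]
```

View pics/w2.png

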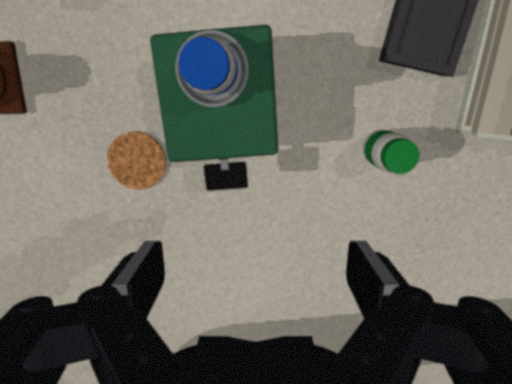

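```bash
cat >> h.py <<'E'
def blob(p,col,near=None):
    hsv=cv2.cvtColor(p["color"],cv2.COLOR_RGB2HSV); H,S,V=[hsv[...,i].astype(int) for i in range(3)]
    m={"red":((H<6)|(H>172))&(S>150)&(V>60),"blue":(H>108)&(H<128)&(S>140)&(V>50),"white":0*H>0}[col].astype(np.uint8)
    n,l,st,c=cv2.connectedComponentsWithStats(m)
    return [(np.round(c[i][::-1],1),[int(v) for v in st[i]]) for i in range(1,n) if st[i][4]>60]
E
python3 - <<'E'
from h import *
for n in("wrist","scene","side"):
    p=env.grab_frame(n); print(n)
    for c in("red","blue"):print(c,blob(p,c))
E
```

```text
wrist
red []
blue [(array([ 61.1, 201.1]), [176, 35, 50, 53, 1230])]
scene
red [(array([100.8, 412.8]), [367, 67, 92, 68, 3364]), (array([323.5, 242.6]), [234, 315, 17, 16, 164])]
blue [(array([201. , 195.5]), [189, 195, 14, 12, 103])]
side
red [(array([161., 167.]), [160, 156, 15, 11, 132]), (array([241.3, 246.6]), [238, 233, 18, 18, 259]), (array([257.6, 246.8]), [237, 252, 21, 11, 105]), (array([379.3, 305.8]), [247, 375, 123, 9, 1020])]
blue [(array([127.5, 261.2]), [254, 121, 15, 14, 165]), (array([135. , 188.3]), [179, 126, 19, 17, 218]), (array([143.6, 261. ]), [253, 139, 17, 9, 102]), (array([177.5, 161.1]), [154, 172, 15, 12, 126])]
```

The wrist picture shows the blue jar at (62,202) in the cup, the pad at (176,226), the coaster at (160,137), the mixer's top corners at (35,152), (26,271), (161,168) and (154,277), and the green jar well to the right at (152,392).

```bash

python3 - <<'E'
from h import *
np.set_printoptions(precision=4,suppress=True)
P={n:env.grab_frame(n) for n in("wrist","scene","side")}
w=P["wrist"]
ob=[(w,(62,202)),(P["scene"],(200,195.5)),(P["side"],(127,261.2))]
print("blue tri",tri(ob)); 
print("blue wrist z.174",at_z(w,(62,202),.174),"scene",at_z(ob[1][0],ob[1][1],.172),"side",at_z(ob[2][0],ob[2][1],.170))
# cup rim circle
c=[at_z(w,q,.09) for q in((161,168),(154,277),(26,271),(35,152))]
for q in c: print("corner",q)
print("sides",[np.linalg.norm(c[i]-c[(i+1)%4]) for i in range(4)])
m=sum(c)/4; f=(c[2]+c[3]-c[0]-c[1])[:2]; print("mixer",m,"yaw",np.arctan2(f[1],f[0]))
print("pad",at_z(w,(173.5,226),.08)); print("coaster",at_z(w,(160,137),.005))
print("rim",at_z(w,(68,213),.104))
r=(P["side"],(241.3,246.6)); print("red cap side",at_z(r[0],r[1],.09))
for n in("scene","wrist"):
  for t in("pad_top","red_jar"): print(n,t,env.recognise(t,P[n])[:1])
E
```

```text
blue tri (array([ 0.6002, -0.1528,  0.1677]), [1.8, 0.6, 0.3])
blue wrist z.174 [ 0.5997 -0.1554  0.174 ] scene [ 0.6017 -0.1519  0.172 ] side [ 0.6006 -0.1493  0.17  ]
corner [ 0.492  -0.0942  0.09  ]
corner [ 0.5003 -0.2295  0.09  ]
corner [ 0.6446 -0.2205  0.09  ]
corner [ 0.6363 -0.0872  0.09  ]
sides [np.float64(0.13554829515617323), np.float64(0.1445320600341649), np.float64(0.1335575985750914), np.float64(0.14446967896302182)]
mixer [ 0.5683 -0.1579  0.09  ] yaw 0.055323857192364975
pad [ 0.4732 -0.165   0.08  ]
coaster [ 0.4757 -0.0228  0.005 ]
rim [ 0.5996 -0.1563  0.104 ]
red cap side [0.5981 0.1939 0.09  ]
scene pad_top [{'point': [183.2, 184.5], 'conf': 0.44}]
scene red_jar [{'point': [184.4, 311.7], 'conf': 0.6}]
wrist pad_top [{'point': [173.6, 220.9], 'conf': 0.77}]
wrist red_jar []
```

```bash
python3 -m pendant '[{"x":25,"y":-12,"z":0,"roll":0,"grip":85},{"x":50,"y":-24,"z":0,"roll":0,"grip":85},{"x":80,"y":-36,"z":0,"roll":0,"grip":85},{"x":100,"y":-46,"z":20,"roll":0,"grip":85},{"x":100,"y":-46,"z":50,"roll":0,"grip":85},{"x":100,"y":-46,"z":80,"roll":0,"grip":85},{"x":100,"y":-46,"z":80,"roll":0,"grip":85},{"x":100,"y":-46,"z":80,"roll":0,"grip":85}]'
python3 - <<'E'
from h import *
np.set_printoptions(precision=4,suppress=True)
p=env.grab_frame("wrist");save(p,"w3.png")
b=blob(p,"blue");print(b)
for q in b: print(at_z(p,q[0],.174))
print("TCP axis at cap would be",proj(p,env.sense()["position"]*[1,1,0]+[0,0,.174]))
for t in("stand_floor","coaster_top","red_jar"): print(t,[(x["point"],x["conf"]) for x in env.recognise(t,p)[:2]])
togo(.6,-.154,.112,0)
E
```

```text
clock: 5.5
position: [0.5995, -0.1551, 0.2506]
orientation: [3.142, -0.0, 0.001]
force: [0.2, 1.1, 1.2]
opening: 0.0852
grasp_force: 0.0
[(array([152. , 253.2]), [229, 147, 49, 15, 146]), (array([192.7, 252.4]), [222, 164, 61, 60, 1553])]
[ 0.6337 -0.1537  0.174 ]
[ 0.6036 -0.1531  0.174 ]
TCP axis at cap would be [197.2952 255.4232]
stand_floor [([163.6, 13.2], 0.87)]
coaster_top [([234.0, 161.2], 0.87)]
red_jar []
shift mm [ -0.7  -1.5 140. ] roll 0.001 yaw now 0.001 pos [ 0.6003 -0.1554  0.252 ] t 5.7 F [-0.1  0.1 -0.4]
```

View pics/w3.png

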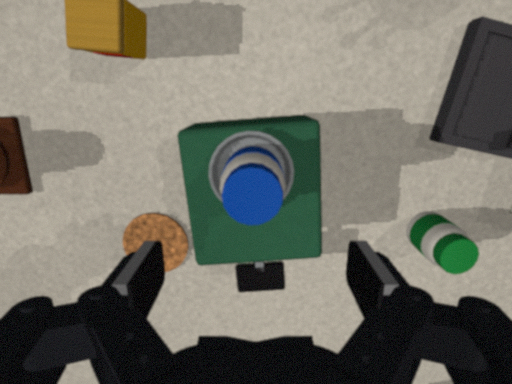

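The cap disc is centred at about (194,253), a few mm ahead of the tool axis (197,255); clear to descend.

```bash
python3 -m pendant '[{"x":2,"y":-1,"z":40,"roll":0,"grip":85},{"x":2,"y":-1,"z":80,"roll":0,"grip":85},{"x":2,"y":-1,"z":115,"roll":0,"grip":85},{"x":2,"y":-1,"z":138,"roll":0,"grip":85},{"x":2,"y":-1,"z":138,"roll":0,"grip":85},{"x":2,"y":-1,"z":138,"roll":0,"grip":40},{"x":2,"y":-1,"z":138,"roll":0,"grip":40},{"x":2,"y":-1,"z":138,"roll":0,"grip":40}]' 40
python3 -m pendant '[{"x":0,"y":0,"z":0,"roll":0,"grip":40},{"x":0,"y":0,"z":0,"roll":0,"grip":40},{"x":0,"y":0,"z":-10,"roll":0,"grip":40},{"x":0,"y":0,"z":-20,"roll":0,"grip":40},{"x":0,"y":0,"z":-35,"roll":0,"grip":40},{"x":0,"y":0,"z":-50,"roll":0,"grip":40},{"x":0,"y":0,"z":-65,"roll":0,"grip":40},{"x":0,"y":0,"z":-65,"roll":0,"grip":40}]'
python3 - <<'E'
from h import *
togo(.476,-.022,.03,0)
p=env.grab_frame("wrist");save(p,"w4.png")
E
```

```text
clock: 6.7
position: [0.6032, -0.1544, 0.1148]
orientation: [3.141, -0.004, 0.001]
force: [0.2, 0.8, 5.6]
opening: 0.0532
grasp_force: 43.0
clock: 7.7
position: [0.6029, -0.1545, 0.1796]
orientation: [3.14, -0.004, 0.001]
force: [0.1, -0.6, -2.9]
opening: 0.053
grasp_force: 42.7
shift mm [-127.4 -132.9  148.9] roll 0.001 yaw now 0.001 pos [ 0.6029 -0.1545  0.1796] t 7.7 F [ 0.1 -0.6 -2.9]
```

```bash
python3 -m pendant '[{"x":-20,"y":-20,"z":0,"roll":0,"grip":40},{"x":-55,"y":-57,"z":0,"roll":0,"grip":40},{"x":-95,"y":-99,"z":10,"roll":0,"grip":40},{"x":-127,"y":-133,"z":40,"roll":0,"grip":40},{"x":-127,"y":-133,"z":85,"roll":0,"grip":40},{"x":-127,"y":-133,"z":125,"roll":0,"grip":40},{"x":-127,"y":-133,"z":145,"roll":0,"grip":40},{"x":-127,"y":-133,"z":147,"roll":0,"grip":40}]'
python3 -m pendant '[{"x":0,"y":0,"z":2,"roll":0,"grip":40},{"x":0,"y":0,"z":4,"roll":0,"grip":40},{"x":0,"y":0,"z":6,"roll":0,"grip":40},{"x":0,"y":0,"z":7,"roll":0,"grip":40},{"x":0,"y":0,"z":7,"roll":0,"grip":40},{"x":0,"y":0,"z":7,"roll":0,"grip":40},{"x":0,"y":0,"z":7,"roll":0,"grip":40},{"x":0,"y":0,"z":7,"roll":0,"grip":40}]'
```

```text
clock: 8.75
position: [0.4719, -0.0207, 0.0284]
orientation: [-3.141, 0.005, 0.001]
force: [-0.5, -0.5, -2.2]
opening: 0.0527
grasp_force: 43.0
clock: 9.75
position: [0.4754, -0.0214, 0.0257]
orientation: [3.141, -0.002, 0.001]
force: [-4.1, 0.6, 12.9]
opening: 0.0528
grasp_force: 44.4
```

```bash
python3 -m pendant '[{"x":0,"y":0,"z":-1,"roll":0,"grip":60},{"x":0,"y":0,"z":-1,"roll":0,"grip":85},{"x":0,"y":0,"z":-1,"roll":0,"grip":85},{"x":0,"y":0,"z":-1,"roll":0,"grip":85},{"x":0,"y":0,"z":-20,"roll":0,"grip":85},{"x":0,"y":0,"z":-60,"roll":0,"grip":85},{"x":0,"y":0,"z":-110,"roll":0,"grip":85},{"x":0,"y":0,"z":-145,"roll":0,"grip":85}]'
python3 - <<'E'
from h import *
np.set_printoptions(precision=4,suppress=True)
p=env.grab_frame("wrist")
b=blob(p,"blue");print(b)
for q in b: print(at_z(p,q[0],.085))
for t in("stand_floor","red_jar"):
  for x in env.recognise(t,p)[:2]: print(t,x["point"],x["conf"],at_z(p,x["point"],.026))
print(blob(p,"red"))
togo(.597,.194,.19,0)
E
```

```text
clock: 10.75
position: [0.475, -0.0212, 0.1704]
orientation: [3.141, -0.002, 0.001]
force: [0.4, 0.5, -0.2]
opening: 0.0851
grasp_force: 0.0
[(array([153.9, 254.4]), [232, 149, 47, 14, 137]), (array([194. , 255.6]), [227, 166, 58, 57, 1454])]
[ 0.5063 -0.0207  0.085 ]
[ 0.4754 -0.0216  0.085 ]
stand_floor [64.7, 53.0] 0.6 [0.5743 0.1544 0.026 ]
red_jar [37.2, 14.6] 0.93 [0.5973 0.1848 0.026 ]
[(array([36.9, 16.4]), [0, 0, 35, 70, 1559])]
shift mm [ 121.  -215.3  -19.2] roll 0.001 yaw now 0.001 pos [ 0.4762 -0.0214  0.1704] t 10.9 F [-0.  -0.6  0.2]
```

```bash
python3 -m pendant '[{"x":20,"y":-36,"z":-19,"roll":0,"grip":85},{"x":48,"y":-86,"z":-19,"roll":0,"grip":85},{"x":76,"y":-136,"z":-19,"roll":0,"grip":85},{"x":104,"y":-186,"z":-19,"roll":0,"grip":85},{"x":121,"y":-215,"z":-19,"roll":0,"grip":85},{"x":121,"y":-215,"z":-19,"roll":0,"grip":85},{"x":121,"y":-215,"z":-19,"roll":0,"grip":85},{"x":121,"y":-215,"z":-19,"roll":0,"grip":85}]'
python3 - <<'E'
from h import *
np.set_printoptions(precision=4,suppress=True)
p=env.grab_frame("wrist");save(p,"w5.png")
b=blob(p,"red");print(b)
for q in b: print(at_z(p,q[0],.096))
for t in("stand_floor","stand","red_jar"):
  for x in env.recognise(t,p)[:2]: print(t,x["point"],x["conf"],at_z(p,x["point"],.026))
togo(.597,.194,.034,0)
E
```

```text
clock: 11.9
position: [0.5998, 0.1369, 0.1868]
orientation: [-3.098, 0.004, 0.1]
force: [-0.1, 0.3, 0.6]
opening: 0.085
grasp_force: 0.0
[(array([ 63. , 436.8]), [417, 59, 42, 9, 162]), (array([151.3, 217. ]), [184, 139, 51, 42, 322]), (array([182.8, 192. ]), [163, 155, 58, 57, 2572])]
[0.7056 0.0259 0.096 ]
[0.6279 0.1725 0.096 ]
[0.6011 0.1904 0.096 ]
stand_floor [174.8, 198.1] 0.36 [0.5879 0.2003 0.026 ]
stand [138.6, 233.3] 0.65 [0.6278 0.1678 0.026 ]
red_jar [175.4, 196.5] 0.61 [0.5871 0.2019 0.026 ]
shift mm [  2.7 -50.6 155.9] roll 0.099 yaw now 0.099 pos [0.6003 0.1366 0.1875] t 12.1 F [ 1.3  0.5 -0.6]
```

View pics/w5.png

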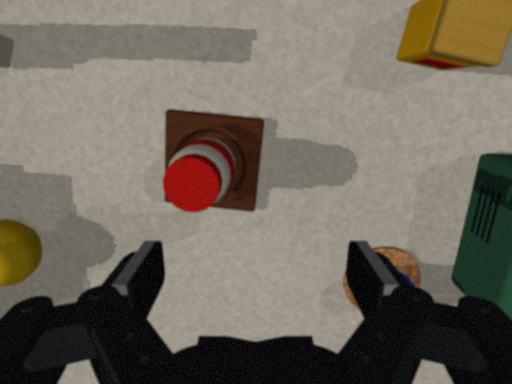

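The red cap is at (183,192), left of the tool axis; the arm stopped short with the yaw at 0.1, so some joint is probably at its limit.

```bash

python3 -c "
from h import *
s=env.sense();print(np.round(s['joints'],3),s['orientation'])
togo(.597,.194,.19,0.6)"
```

```text
[ 0.098  0.284 -0.111  1.178  0.044  3.141] [-3.09768568e+00  2.09683863e-03  9.89015677e-02]
shift mm [  2.3 -57.5   0.1] roll -0.501 yaw now 0.099 pos [0.6003 0.1366 0.1875] t 12.1 F [ 1.3  0.5 -0.6]
```

```bash
python3 -m pendant '[{"x":0,"y":0,"z":0,"roll":-0.15,"grip":85},{"x":0,"y":0,"z":0,"roll":-0.3,"grip":85},{"x":0,"y":0,"z":0,"roll":-0.45,"grip":85},{"x":0,"y":0,"z":0,"roll":-0.5,"grip":85},{"x":0,"y":0,"z":0,"roll":-0.5,"grip":85},{"x":0,"y":0,"z":0,"roll":-0.5,"grip":85},{"x":0,"y":0,"z":0,"roll":-0.5,"grip":85},{"x":0,"y":0,"z":0,"roll":-0.5,"grip":85}]'
python3 -c "
from h import *
s=env.sense();print(np.round(s['joints'],3),s['orientation'])
togo(.597,.194,.19,0.6)"
```

```text
clock: 13.1
position: [0.6008, 0.137, 0.1873]
orientation: [-3.102, -0.019, 0.599]
force: [-0.2, 0.4, 0.3]
opening: 0.0851
grasp_force: 0.0
[ 0.098  0.285 -0.11   1.178  0.044  2.641] [-3.10193697 -0.01923955  0.59875388]
shift mm [ 29.1 -49.2  -0.2] roll -0.001 yaw now 0.599 pos [0.6008 0.137  0.1873] t 13.1 F [-0.2  0.4  0.3]
```

```bash
python3 -m pendant '[{"x":8,"y":-12,"z":0,"roll":-0.16,"grip":85},{"x":20,"y":-30,"z":0,"roll":-0.33,"grip":85},{"x":29,"y":-49,"z":0,"roll":-0.5,"grip":85},{"x":29,"y":-49,"z":0,"roll":-0.67,"grip":85},{"x":29,"y":-49,"z":0,"roll":-0.84,"grip":85},{"x":29,"y":-49,"z":0,"roll":-0.97,"grip":85},{"x":29,"y":-49,"z":0,"roll":-0.97,"grip":85},{"x":29,"y":-49,"z":0,"roll":-0.97,"grip":85}]'
python3 - <<'E'
from h import *
np.set_printoptions(precision=4,suppress=True)
s=env.sense();print(s["joints"],R.from_euler("xyz",s["orientation"]).as_matrix())
p=env.grab_frame("wrist");save(p,"w6.png")
b=blob(p,"red");print(b)
for q in b: print(at_z(p,q[0],.096))
print("axis",proj(p,[.597,.194,.096]))
togo(.5985,.192,.034)
E
```

```text
clock: 14.1
position: [0.597, 0.1938, 0.1898]
orientation: [-3.135, -0.044, 1.567]
force: [-0.0, -0.1, 0.4]
opening: 0.085
grasp_force: 0.0
[ 0.1904  0.3009 -0.0833  1.1848  0.044   1.7645] [[ 0.0034  1.     -0.0066]
 [ 0.999  -0.0031  0.0436]
 [ 0.0435 -0.0067 -0.999 ]]
[(array([157.6, 256.2]), [231, 152, 53, 17, 185]), (array([195.2, 256.4]), [228, 167, 58, 56, 2530])]
[0.5983 0.2234 0.096 ]
[0.5984 0.1935 0.096 ]
axis [194.5507 254.612 ]
shift mm [ -8.6   2.4 155.6] roll None yaw now 1.568 pos [0.5971 0.1938 0.1898] t 14.15 F [ 0.7  0.3 -0.1]
```

```bash
python3 -m pendant '[{"x":-3,"y":1,"z":45,"roll":0,"grip":85},{"x":-5,"y":1,"z":90,"roll":0,"grip":85},{"x":-7,"y":1,"z":130,"roll":0,"grip":85},{"x":-8,"y":1,"z":153,"roll":0,"grip":85},{"x":-8,"y":1,"z":153,"roll":0,"grip":85},{"x":-8,"y":1,"z":153,"roll":0,"grip":40},{"x":-8,"y":1,"z":153,"roll":0,"grip":40},{"x":-8,"y":1,"z":153,"roll":0,"grip":40}]' 40
python3 -m pendant '[{"x":0,"y":0,"z":0,"roll":0,"grip":40},{"x":0,"y":0,"z":0,"roll":0,"grip":40},{"x":0,"y":0,"z":-10,"roll":0,"grip":40},{"x":2,"y":0,"z":-40,"roll":0,"grip":40},{"x":5,"y":0,"z":-90,"roll":0,"grip":40},{"x":7,"y":0,"z":-140,"roll":0,"grip":40},{"x":8,"y":0,"z":-174,"roll":0,"grip":40},{"x":8,"y":0,"z":-174,"roll":0,"grip":40}]'
python3 - <<'E'
from h import *
np.set_printoptions(precision=4,suppress=True)
p=env.grab_frame("wrist");save(p,"w7.png")
togo(.599,-.155,.22)
p=env.grab_frame("side");save(p,"s7.png")
E
```

```text
clock: 15.15
position: [0.5987, 0.1928, 0.0388]
orientation: [-3.139, -0.044, 1.569]
force: [-0.2, -0.3, 5.8]
opening: 0.0528
grasp_force: 43.1
clock: 16.15
position: [0.6004, 0.1933, 0.2144]
orientation: [3.141, -0.045, 1.569]
force: [-0.2, -0.6, -2.9]
opening: 0.0532
grasp_force: 43.1
shift mm [-347.2    0.8  -23.8] roll None yaw now 1.569 pos [0.5987 0.1929 0.2115] t 16.2 F [-0.2 -0.  -3.1]
```

```bash
python3 -m pendant '[{"x":-20,"y":1,"z":-40,"roll":0,"grip":40},{"x":-70,"y":1,"z":-66,"roll":0,"grip":40},{"x":-130,"y":1,"z":-66,"roll":0,"grip":40},{"x":-190,"y":1,"z":-66,"roll":0,"grip":40},{"x":-250,"y":1,"z":-66,"roll":0,"grip":40},{"x":-310,"y":1,"z":-66,"roll":0,"grip":40},{"x":-370,"y":1,"z":-66,"roll":0,"grip":40},{"x":-418,"y":1,"z":-66,"roll":0,"grip":40}]'
python3 - <<'E'
from h import *
np.set_printoptions(precision=4,suppress=True)
s=env.sense();print(s["joints"])
p=env.grab_frame("wrist");save(p,"w8.png")
import pickle;pickle.dump({k:p[k] for k in p},open("w8.pkl","wb"))
for t in("mixer_cup","red_jar"): print([(x["point"],x["conf"]) for x in env.recognise(t,p)[:2]])
print("exp",proj(p,[.599,-.156,.104]))
togo(.599,-.156,.16)
E
```

```text
clock: 17.25
position: [0.5971, -0.2293, 0.2545]
orientation: [-3.13, -0.046, 1.568]
force: [0.4, 1.4, -2.7]
opening: 0.0524
grasp_force: 43.6
[-0.4839  0.3126  0.0699  1.36    0.0355  1.0891]
[([95.2, 222.3], 0.74)]
[([271.4, 253.9], 0.6)]
exp [100.8162 257.8875]
shift mm [69.   2.6 97.6] roll None yaw now 1.565 pos [ 0.5971 -0.2294  0.2544] t 17.4 F [-0.9  0.3 -4. ]
```

View pics/w8.png

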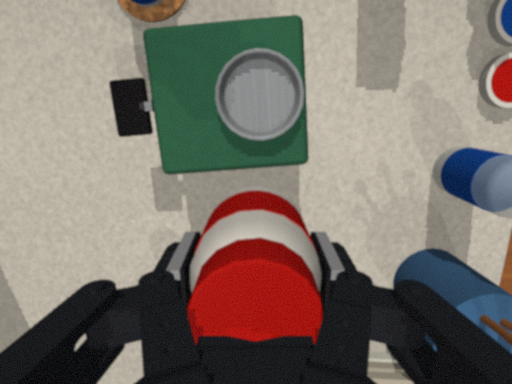

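The empty cup's rim is centred at (94.5,259.5), the lever pad at (107,131), and the red jar hangs straight between the fingers.

```bash
python3 - <<'E'
from h import *
import pickle
np.set_printoptions(precision=4,suppress=True)
p=pickle.load(open("w8.pkl","rb"))
print(p["xyz"],p["rotation"])
print("rim",at_z(p,(94.5,259.5),.104),"widths",at_z(p,(94.5,304),.104)-at_z(p,(94.5,215),.104),at_z(p,(49,259.5),.104)-at_z(p,(140,259.5),.104))
print("pad",at_z(p,(107,131),.08),"corners",[at_z(p,q,.09) for q in((29,144),(16,300),(162,306),(173,163))])
# expected position of held cap top: bottom = TCP-22mm along jar
for h in(60,58,62): print(h,proj(p,env.sense()["position"]+[0,0,h/1000-0.0]))
togo(.599,-.1575,.16)
E
```

```text
[ 0.5998 -0.1623  0.4001] [ 2.895   0.0118 -0.0034]
rim [ 0.6005 -0.1505  0.104 ] widths [ 0.0807 -0.0003  0.    ] [0.     0.0798 0.    ]
pad [ 0.4723 -0.1605  0.08  ] corners [array([ 0.4946, -0.0909,  0.09  ]), array([ 0.6371, -0.0813,  0.09  ]), array([ 0.6468, -0.2148,  0.09  ]), array([ 0.5029, -0.2258,  0.09  ])]
60 [325.5316 250.3686]
58 [321.4377 250.5278]
62 [329.7825 250.2032]
shift mm [67.5  2.6 97.6] roll None yaw now 1.565 pos [ 0.5971 -0.2294  0.2544] t 17.4 F [-0.9  0.3 -4. ]
```

```bash
python3 -m pendant '[{"x":20,"y":1,"z":0,"roll":0,"grip":40},{"x":50,"y":3,"z":0,"roll":0,"grip":40},{"x":75,"y":3,"z":15,"roll":0,"grip":40},{"x":74,"y":3,"z":50,"roll":0,"grip":40},{"x":72,"y":3,"z":90,"roll":0,"grip":40},{"x":71,"y":3,"z":115,"roll":0,"grip":40},{"x":71,"y":3,"z":126,"roll":0,"grip":40},{"x":71,"y":3,"z":126,"roll":0,"grip":40}]'
python3 -c "
from h import *
togo(.600,-.153,.1155)"
```

```text
clock: 18.4
position: [0.6006, -0.1493, 0.135]
orientation: [-3.133, -0.045, 1.571]
force: [0.4, -0.0, -2.4]
opening: 0.0527
grasp_force: 43.5
shift mm [-4.6 -0.4 19.3] roll None yaw now 1.571 pos [ 0.6006 -0.1493  0.135 ] t 18.4 F [ 0.4 -0.  -2.4]
```

```bash
python3 -m pendant '[{"x":-2,"y":0,"z":2,"roll":0,"grip":40},{"x":-3,"y":0,"z":5,"roll":0,"grip":40},{"x":-3,"y":0,"z":8,"roll":0,"grip":40},{"x":-3,"y":0,"z":11,"roll":0,"grip":40},{"x":-3,"y":0,"z":14,"roll":0,"grip":40},{"x":-3,"y":0,"z":16,"roll":0,"grip":40},{"x":-3,"y":0,"z":16,"roll":0,"grip":40},{"x":-3,"y":0,"z":16,"roll":0,"grip":40}]'
python3 -c "
from h import *
togo(.600,-.153,.1155)"
```

```text
clock: 19.4
position: [0.6013, -0.1535, 0.1197]
orientation: [-3.135, -0.044, 1.569]
force: [0.6, -0.8, -3.0]
opening: 0.0529
grasp_force: 43.6
shift mm [ 0.3 -1.2  4.2] roll None yaw now 1.569 pos [ 0.6013 -0.1535  0.1197] t 19.4 F [ 0.6 -0.8 -3. ]
```

```bash
python3 -m pendant '[{"x":0,"y":0,"z":1,"roll":0,"grip":40},{"x":0,"y":0,"z":2,"roll":0,"grip":40},{"x":0,"y":0,"z":3,"roll":0,"grip":40},{"x":0,"y":0,"z":3,"roll":0,"grip":40},{"x":0,"y":0,"z":3,"roll":0,"grip":40},{"x":0,"y":0,"z":3,"roll":0,"grip":40},{"x":0,"y":0,"z":3,"roll":0,"grip":40},{"x":0,"y":0,"z":3,"roll":0,"grip":40}]'
```

```text
clock: 20.4
position: [0.6012, -0.1534, 0.1169]
orientation: [-3.135, -0.043, 1.569]
force: [-1.8, -0.0, 2.0]
opening: 0.0528
grasp_force: 43.9
```

```bash
python3 -m pendant '[{"x":0,"y":0,"z":0.5,"roll":0,"grip":60},{"x":0,"y":0,"z":0.5,"roll":0,"grip":85},{"x":0,"y":0,"z":0.5,"roll":0,"grip":85},{"x":0,"y":0,"z":0.5,"roll":0,"grip":85},{"x":1,"y":0,"z":-20,"roll":0,"grip":85},{"x":3,"y":0,"z":-60,"roll":0,"grip":85},{"x":5,"y":0,"z":-110,"roll":0,"grip":85},{"x":6,"y":0,"z":-130,"roll":0,"grip":85}]'
python3 - <<'E'
from h import *
np.set_printoptions(precision=4,suppress=True)
p=env.grab_frame("wrist");save(p,"w9.png")
for q in blob(p,"red"): print(q,at_z(p,q[0],.174))
q=env.grab_frame("side"); print(blob(q,"red"))
togo(.476,-.0215,.17)
E
```

```text
clock: 21.4
position: [0.6037, -0.1537, 0.2507]
orientation: [-3.141, -0.041, 1.569]
force: [0.1, -0.3, 0.1]
opening: 0.0849
grasp_force: 0.0
(array([ 26. , 357.8]), [353, 10, 11, 32, 170]) [ 0.6718 -0.0349  0.174 ]
(array([142.5, 494.2]), [476, 123, 36, 40, 1179]) [ 0.7765 -0.1104  0.174 ]
(array([157.8, 252.8]), [229, 154, 47, 13, 145]) [ 0.603  -0.1216  0.174 ]
(array([199.5, 251.7]), [222, 169, 61, 61, 2886]) [ 0.6021 -0.1526  0.174 ]
[(array([127.1, 260.7]), [253, 120, 16, 15, 181]), (array([142.9, 260.3]), [252, 138, 18, 10, 118]), (array([160.9, 167.1]), [160, 156, 15, 11, 133]), (array([379.3, 305.9]), [247, 375, 123, 9, 1023])]
shift mm [ 128.7 -128.2   85.8] roll None yaw now 1.57 pos [ 0.604  -0.1538  0.2504] t 21.5 F [-0.7 -0.1  0.2]
```

View pics/w9.png

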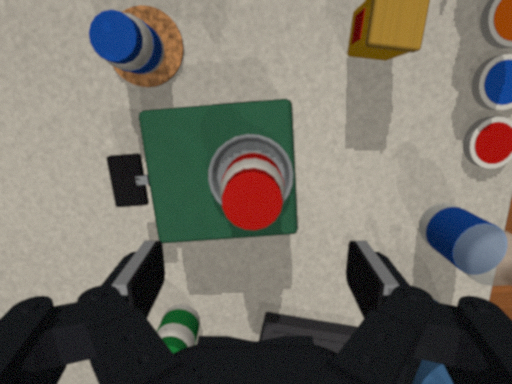

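Red is in the cup, its cap at (200,252), and looks the same as blue did there from the side camera. Blue is standing on the coaster at (36,118).

```bash
python3 -m pendant '[{"x":20,"y":-20,"z":0,"roll":0,"grip":85},{"x":60,"y":-60,"z":0,"roll":0,"grip":85},{"x":100,"y":-100,"z":5,"roll":0,"grip":85},{"x":129,"y":-128,"z":35,"roll":0,"grip":85},{"x":129,"y":-128,"z":75,"roll":0,"grip":85},{"x":129,"y":-128,"z":86,"roll":0,"grip":85},{"x":129,"y":-128,"z":86,"roll":0,"grip":85},{"x":129,"y":-128,"z":86,"roll":0,"grip":85}]'
python3 - <<'E'
from h import *
np.set_printoptions(precision=4,suppress=True)
p=env.grab_frame("wrist")
for q in blob(p,"blue"): print(q,at_z(p,q[0],.085))
togo(.476,-.0215,.025)
E
```

```text
clock: 22.5
position: [0.4751, -0.0208, 0.1684]
orientation: [-3.137, -0.043, 1.569]
force: [-0.4, 0.0, 0.0]
opening: 0.0849
grasp_force: 0.0
(array([156.3, 252.5]), [232, 153, 42, 11, 92]) [0.4738 0.0114 0.085 ]
(array([196.7, 251. ]), [222, 167, 59, 59, 1650]) [ 0.4726 -0.0194  0.085 ]
shift mm [ -6.8   1.3 143.4] roll None yaw now 1.569 pos [ 0.4753 -0.0209  0.1686] t 22.55 F [ 0.1 -0.   0.1]
```

```bash
python3 -m pendant '[{"x":-2,"y":0,"z":40,"roll":0,"grip":85},{"x":-4,"y":0,"z":90,"roll":0,"grip":85},{"x":-6,"y":0,"z":125,"roll":0,"grip":85},{"x":-6,"y":0,"z":143,"roll":0,"grip":85},{"x":-6,"y":0,"z":143,"roll":0,"grip":85},{"x":-6,"y":0,"z":143,"roll":0,"grip":40},{"x":-6,"y":0,"z":143,"roll":0,"grip":40},{"x":-6,"y":0,"z":143,"roll":0,"grip":40}]' 40
python3 -m pendant '[{"x":0,"y":0,"z":0,"roll":0,"grip":40},{"x":0,"y":0,"z":0,"roll":0,"grip":40},{"x":0,"y":0,"z":-10,"roll":0,"grip":40},{"x":2,"y":0,"z":-40,"roll":0,"grip":40},{"x":4,"y":0,"z":-80,"roll":0,"grip":40},{"x":4,"y":0,"z":-100,"roll":0,"grip":40},{"x":4,"y":0,"z":-100,"roll":0,"grip":40},{"x":4,"y":0,"z":-100,"roll":0,"grip":40}]'
python3 -c "
from h import *
togo(.5985,.1925,.07)"
```

```text
clock: 23.55
position: [0.4739, -0.0204, 0.0259]
orientation: [-3.137, -0.043, 1.569]
force: [-2.2, -1.1, 5.7]
opening: 0.0529
grasp_force: 41.7
clock: 24.55
position: [0.4725, -0.0202, 0.1235]
orientation: [-3.134, -0.044, 1.569]
force: [-0.3, -0.3, -3.5]
opening: 0.0528
grasp_force: 43.1
shift mm [210.3 126.1  61.8] roll None yaw now 1.569 pos [ 0.4725 -0.0202  0.1235] t 24.55 F [-0.3 -0.3 -3.5]
```

```bash
python3 -m pendant '[{"x":20,"y":15,"z":-20,"roll":0,"grip":40},{"x":55,"y":45,"z":-41,"roll":0,"grip":40},{"x":90,"y":80,"z":-41,"roll":0,"grip":40},{"x":120,"y":110,"z":-41,"roll":0,"grip":40},{"x":138,"y":126,"z":-41,"roll":0,"grip":40},{"x":138,"y":126,"z":-41,"roll":0,"grip":40},{"x":138,"y":126,"z":-41,"roll":0,"grip":40},{"x":138,"y":126,"z":-41,"roll":0,"grip":40}]'
python3 - <<'E'
from h import *
import pickle
p=env.grab_frame("wrist");save(p,"w10.png");pickle.dump(p,open("w10.pkl","wb"))
for t in("stand_floor","stand"): print([(x["point"],x["conf"],at_z(p,x["point"],.026)) for x in env.recognise(t,p)[:2]])
print(proj(p,[.5985,.193,.026]))
E
```

```text
clock: 25.55
position: [0.5987, 0.1148, 0.1696]
orientation: [-3.133, -0.043, 1.568]
force: [0.1, 0.2, -2.6]
opening: 0.0526
grasp_force: 43.3
[([96.7, 256.7], 0.62, array([0.60001284, 0.19099073, 0.026     ]))]
[([96.1, 258.0], 0.92, array([0.60116508, 0.19150116, 0.026     ]))]
[ 94.35797328 254.98570591]
```

View pics/w10.png

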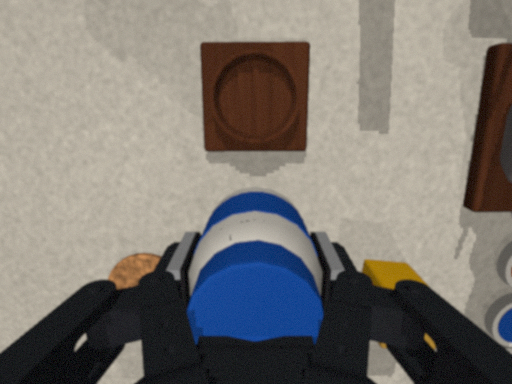

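The stand's well is centred at (98,254.5), which agrees with the red jar's former place.

```bash
python3 -c "
from h import *
togo(.5985,.1915,.044)"
```

```text
shift mm [ 71.   -0.2 129.6] roll None yaw now 1.568 pos [0.5994 0.1149 0.1704] t 25.7 F [ 1.   0.4 -2.5]
```

```bash
python3 -m pendant '[{"x":30,"y":0,"z":0,"roll":0,"grip":40},{"x":65,"y":0,"z":10,"roll":0,"grip":40},{"x":73,"y":0,"z":50,"roll":0,"grip":40},{"x":72,"y":0,"z":90,"roll":0,"grip":40},{"x":71,"y":0,"z":115,"roll":0,"grip":40},{"x":71,"y":0,"z":125,"roll":0,"grip":40},{"x":71,"y":0,"z":129,"roll":0,"grip":40},{"x":71,"y":0,"z":129,"roll":0,"grip":40}]'
python3 -m pendant '[{"x":0,"y":0,"z":1,"roll":0,"grip":40},{"x":0,"y":0,"z":2,"roll":0,"grip":40},{"x":0,"y":0,"z":3.5,"roll":0,"grip":40},{"x":0,"y":0,"z":5,"roll":0,"grip":40},{"x":0,"y":0,"z":6,"roll":0,"grip":40},{"x":0,"y":0,"z":6,"roll":0,"grip":40},{"x":0,"y":0,"z":6,"roll":0,"grip":40},{"x":0,"y":0,"z":6,"roll":0,"grip":40}]'
```

```text
clock: 26.7
position: [0.6001, 0.1921, 0.0457]
orientation: [-3.137, -0.044, 1.569]
force: [-0.1, -0.8, -3.3]
opening: 0.0527
grasp_force: 43.2
clock: 27.7
position: [0.5992, 0.1924, 0.0387]
orientation: [-3.135, -0.044, 1.569]
force: [0.0, 1.1, -2.4]
opening: 0.0527
grasp_force: 43.2
```

Not in contact yet; a few mm more, then release and rise.

```bash
python3 -m pendant '[{"x":0,"y":0,"z":1,"roll":0,"grip":40},{"x":0,"y":0,"z":2,"roll":0,"grip":40},{"x":0,"y":0,"z":2.5,"roll":0,"grip":40},{"x":0,"y":0,"z":2.5,"roll":0,"grip":40},{"x":0,"y":0,"z":2.5,"roll":0,"grip":40},{"x":0,"y":0,"z":2.5,"roll":0,"grip":40},{"x":0,"y":0,"z":2.5,"roll":0,"grip":40},{"x":0,"y":0,"z":2.5,"roll":0,"grip":40}]'
```

```text
clock: 28.7
position: [0.5992, 0.1925, 0.0369]
orientation: [-3.135, -0.044, 1.569]
force: [-3.5, -0.2, 5.8]
opening: 0.0525
grasp_force: 44.0
```

```bash
python3 -m pendant '[{"x":0,"y":0,"z":0,"roll":0,"grip":60},{"x":0,"y":0,"z":0,"roll":0,"grip":85},{"x":0,"y":0,"z":0,"roll":0,"grip":85},{"x":0,"y":0,"z":0,"roll":0,"grip":85},{"x":1,"y":0,"z":-20,"roll":0,"grip":85},{"x":3,"y":0,"z":-60,"roll":0,"grip":85},{"x":5,"y":0,"z":-110,"roll":0,"grip":85},{"x":7,"y":0,"z":-160,"roll":0,"grip":85}]'
python3 - <<'E'
from h import *
np.set_printoptions(precision=4,suppress=True)
p=env.grab_frame("wrist")
for q in blob(p,"blue"): print(q,at_z(p,q[0],.096))
P=[env.grab_frame(n) for n in("side","scene")]
for n,q in zip(("side","scene"),P): print(n,[b for b in blob(q,"blue")+blob(q,"red") if 120<b[0][0]<270 and 180<b[0][1]<330])
cv2.imwrite("pics/c.png",np.hstack([cv2.resize(P[0]["color"][110:280,200:320],None,fx=3,fy=3),cv2.resize(P[1]["color"][140:260,160:290],(390,510))])[:,:,::-1])
togo(.4723,-.162,.15,1.57)
E
```

```text
clock: 29.7
position: [0.5998, 0.1925, 0.1975]
orientation: [-3.135, -0.044, 1.569]
force: [-0.1, -0.2, 0.5]
opening: 0.0851
grasp_force: 0.0
(array([154.1, 256. ]), [236, 150, 42, 12, 95]) [0.6008 0.2237 0.096 ]
(array([191.5, 255.1]), [228, 164, 55, 55, 1435]) [0.6001 0.1931 0.096 ]
side [(array([135. , 188.1]), [179, 126, 19, 17, 226]), (array([241.2, 245.9]), [237, 233, 18, 18, 243]), (array([257.5, 246.5]), [237, 252, 20, 10, 96])]
scene []
shift mm [-357.2 -130.3   34.2] roll -0.0 yaw now 1.57 pos [0.603  0.1931 0.2005] t 29.85 F [ 0.5 -0.2 -0.9]
```

View pics/c.png

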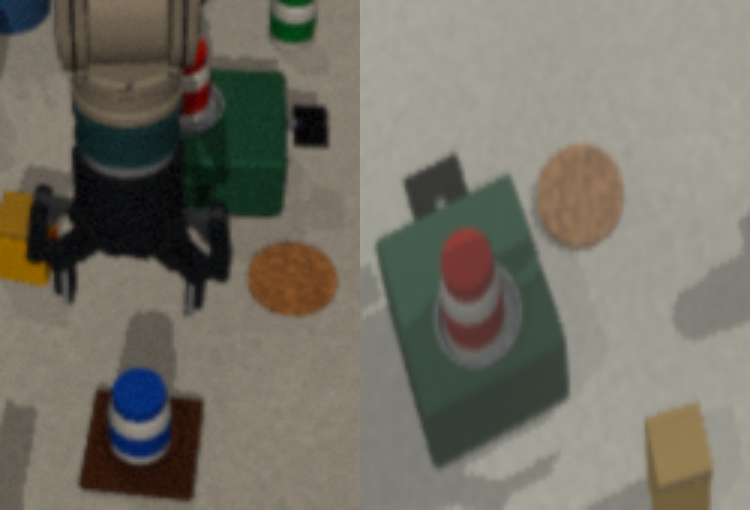

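Blue stands in the stand's well and red in the mixer's cup, both upright; the coaster is empty and the pad is free. Next I move to the lever, turning so the camera faces away from the red jar, with the fingers shut.

```bash
python3 -m pendant '[{"x":-20,"y":-8,"z":-35,"roll":-0.17,"grip":0},{"x":-60,"y":-25,"z":-35,"roll":-0.35,"grip":0},{"x":-110,"y":-45,"z":-35,"roll":-0.53,"grip":0},{"x":-160,"y":-65,"z":-35,"roll":-0.71,"grip":0},{"x":-210,"y":-85,"z":-35,"roll":-0.89,"grip":0},{"x":-260,"y":-105,"z":-35,"roll":-1.07,"grip":0},{"x":-310,"y":-122,"z":-35,"roll":-1.25,"grip":0},{"x":-355,"y":-131,"z":-35,"roll":-1.43,"grip":0}]'
python3 -m pendant '[{"x":0,"y":0,"z":0,"roll":-0.15,"grip":0},{"x":0,"y":0,"z":0,"roll":-0.18,"grip":0},{"x":0,"y":0,"z":0,"roll":-0.18,"grip":0},{"x":0,"y":0,"z":0,"roll":-0.18,"grip":0},{"x":0,"y":0,"z":0,"roll":-0.18,"grip":0},{"x":0,"y":0,"z":0,"roll":-0.18,"grip":0},{"x":0,"y":0,"z":0,"roll":-0.18,"grip":0},{"x":0,"y":0,"z":0,"roll":-0.18,"grip":0}]'
python3 -c "
from h import *
print(env.sense()['orientation'],env.sense()['joints'])
p=env.grab_frame('wrist');save(p,'w11.png')
print([(x['point'],x['conf'],at_z(p,x['point'],.08)) for x in env.recognise('pad_top',p)[:2]],proj(p,[.471,-.162,.08]))
togo(.471,-.162,.095)"
```

```text
clock: 30.85
position: [0.4674, -0.1624, 0.215]
orientation: [3.099, -0.016, 2.988]
force: [-0.2, 0.4, -0.5]
opening: -0.0002
grasp_force: 0.0
clock: 31.85
position: [0.4693, -0.1615, 0.2167]
orientation: [3.098, -0.006, -3.121]
force: [-0.2, 0.4, 0.2]
opening: -0.0002
grasp_force: 0.0
[ 3.09791601 -0.00556262 -3.12140027] [-0.48281508  0.07261706 -0.30358726  1.22052846  0.0355831  -0.50334749]
[([175.1, 247.0], 0.72, array([ 0.46876098, -0.16294444,  0.08      ])), ([270.4, 509.6], 0.6, array([0.57244851, 0.1221903 , 0.08      ]))] [177.4732615  247.99984782]
shift mm [ -2.3  -5.8 121.6] roll None yaw now -3.121 pos [ 0.4693 -0.1616  0.2167] t 31.95 F [-0.1 -0.2  0.4]
```

View pics/w11.png

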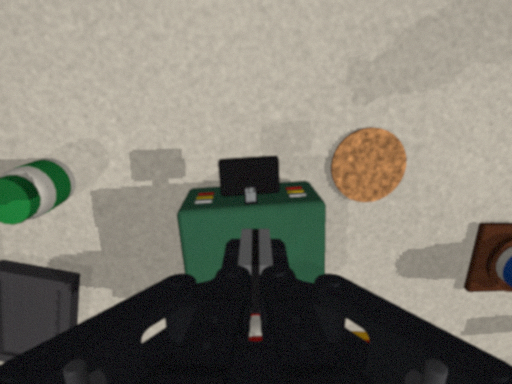

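The pad's top is at (176,249), right under the planned point (177,248), with the marks on both sides of it; going down.

```bash
python3 -m pendant '[{"x":0,"y":-2,"z":30,"roll":0,"grip":0},{"x":-1,"y":-3,"z":65,"roll":0,"grip":0},{"x":-1,"y":-5,"z":100,"roll":0,"grip":0},{"x":-1,"y":-6,"z":121,"roll":0,"grip":0},{"x":-1,"y":-6,"z":128,"roll":0,"grip":0},{"x":-1,"y":-6,"z":131,"roll":0,"grip":0},{"x":-1,"y":-6,"z":131,"roll":0,"grip":0},{"x":-1,"y":-6,"z":131,"roll":0,"grip":0}]'
python3 -c "
from h import *
togo(.469,-.162,.043)"
```

```text
clock: 32.95
position: [0.4704, -0.1622, 0.0865]
orientation: [3.099, -0.004, -3.121]
force: [-0.3, -0.6, 1.1]
opening: 0.0002
grasp_force: 0.0
shift mm [ 1.2 -1.6 43.5] roll None yaw now -3.121 pos [ 0.4704 -0.1622  0.0865] t 32.95 F [-0.3 -0.6  1.1]
```

```bash
python3 -m pendant '[{"x":1,"y":0,"z":6,"roll":0,"grip":0},{"x":1,"y":0,"z":12,"roll":0,"grip":0},{"x":1,"y":-1,"z":18,"roll":0,"grip":0},{"x":1,"y":-1,"z":24,"roll":0,"grip":0},{"x":1,"y":-1,"z":30,"roll":0,"grip":0},{"x":1,"y":-1,"z":36,"roll":0,"grip":0},{"x":1,"y":-2,"z":41,"roll":0,"grip":0},{"x":1,"y":-2,"z":43,"roll":0,"grip":0}]'
python3 -m pendant '[{"x":0,"y":0,"z":0,"roll":0,"grip":0},{"x":0,"y":0,"z":0,"roll":0,"grip":0},{"x":0,"y":0,"z":0,"roll":0,"grip":0},{"x":0,"y":0,"z":0,"roll":0,"grip":0},{"x":0,"y":0,"z":0,"roll":0,"grip":0},{"x":0,"y":0,"z":0,"roll":0,"grip":0},{"x":0,"y":0,"z":0,"roll":0,"grip":0},{"x":0,"y":0,"z":0,"roll":0,"grip":0}]'
```

```text
clock: 33.95
position: [0.4696, -0.1622, 0.0437]
orientation: [3.098, -0.003, -3.121]
force: [-0.8, 1.3, 10.0]
opening: -0.0002
grasp_force: 4.8
clock: 34.95
position: [0.4696, -0.1622, 0.0439]
orientation: [3.098, -0.003, -3.121]
force: [-0.6, 2.0, 8.7]
opening: 0.0002
grasp_force: 4.4
```

```bash
python3 -m pendant '[{"x":0,"y":0,"z":0.5,"roll":0,"grip":0},{"x":0,"y":0,"z":1,"roll":0,"grip":0},{"x":0,"y":0,"z":1,"roll":0,"grip":0},{"x":0,"y":0,"z":1,"roll":0,"grip":0},{"x":0,"y":0,"z":1,"roll":0,"grip":0},{"x":0,"y":0,"z":1,"roll":0,"grip":0},{"x":0,"y":0,"z":1,"roll":0,"grip":0},{"x":0,"y":0,"z":1,"roll":0,"grip":0}]'
python3 - <<'E'
from h import *
P=[env.grab_frame(n) for n in("side","wrist")]
for q in (P[0],): print([b for b in blob(q,"blue")+blob(q,"red") if 110<b[0][0]<270 and 230<b[0][1]<330])
cv2.imwrite("pics/d.png",np.hstack([cv2.resize(P[0]["color"][110:280,210:330],(388,550)),cv2.resize(P[1]["color"][120:320,170:320],(412,550))])[:,:,::-1])
E
```

```text
clock: 35.95
position: [0.4696, -0.1622, 0.0429]
orientation: [3.098, -0.003, -3.121]
force: [-1.8, 0.8, 8.3]
opening: -0.0003
grasp_force: 4.5
[(array([241.2, 245.9]), [237, 233, 18, 18, 243]), (array([257.5, 246.3]), [237, 253, 20, 9, 96]), (array([127.1, 260.8]), [254, 120, 15, 15, 180]), (array([143. , 260.3]), [252, 138, 18, 10, 119])]
```

View pics/d.png

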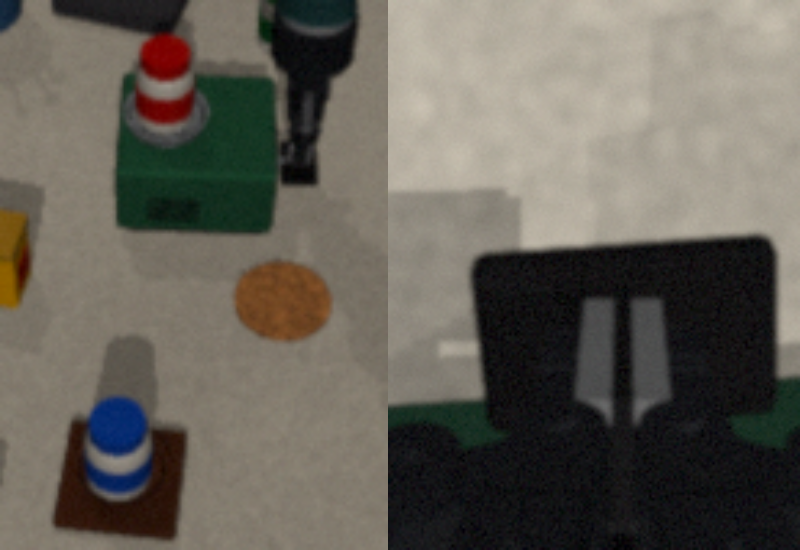

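The shut fingertips rest in the middle of the pad, which is pressed down. The force of about 8–9 N and the tip height of 43 mm both fit the third position, and both jars are still seated. Handing in.

```bash
python3 -c "
from workcell import env
print(env.close_job())"
```

```text
the job is handed in; nothing more can be done
None
```

I handed the job in at about 36 s of the 70 s: the red jar is in the mixer's cup, the blue jar is in the stand's well, and the fingertips hold the lever at the third position (tip at 43 mm, about 8 N); the hand-in call returned no verdict.

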